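# Complete the breaker accessory kit and shut its cover

### The arm

A 6-joint arm with a two-finger parallel gripper is mounted at the origin on a cart in front of the work surface, level with it; the furniture and walls round the work are solid. World frame = base frame: x ahead of the robot, y to its left, z up, the work surface at z = 0. Lengths are in m, angles in rad, forces in N, time in s.
With the tool pointing down it reaches from about 0.35 to 0.775 m from the base axis. Payload 5.5 kg.
Tool frame: the origin (TCP) lies on the centre line of the jaws, within the pads' length; the fingertips stand 14 mm ahead of it and the grasp point (between the pads) lies 5 mm behind it; z points along the fingers, y is the line along which they close (so a half turn about z gives the same grasp; the last joint's range is limited). The gripper opens to 85 mm and grips with 20 to 120 N. Pads are 22 mm wide; open, the fingers measure 114 mm over their backs; the gripper's body (76 mm by 85 mm) begins 54 mm behind the grasp point. The pads swing forward as they close: fully open they stand 13 mm farther back than shut.
Start: joints at [-1.356, 0.313, 0.046, 1.304, 0, 1.431], TCP at [0.2, -0.539, 0.245] pointing down, gripper open.
Joint ranges: [-2.76, 2.76], [-0.86, 1.69], [-1.03, 1.26], [-2.2, 2.34], [-1.47, 1.5], [-3.14, 3.14]. Speed limits (rad/s): [2.57, 2.57, 3.14, 3.14, 3.14, 3.14].

### API

Orientations are given as a rotation vector (axis times angle).
In Python, from cell import r gives the robot as it stands.
- The arm moves only by the tool play_rows, never from a script. Its argument "commands" is a list of rows, each an object of numbers: "tx", "ty", "tz": the shift along the tool's x, y, z in units of 0.025 m (1.0 is 0.025 m); "ax", "ay", "az": the turn, a rotation vector about the tool's x, y, z in units of 0.08 rad (1.0 is 0.08 rad); "gripper": the closure, from 0 (fully open) to 1 (shut). A call has 1 to 20 rows; each row shifts and turns the commanded pose from where the row before left it, along the tool's axes as they then stand; what a row does not reach is not made up. A row lasts 1/10 s, in which the tool goes at most 50 mm and 8.59 degrees, less where a joint would pass 70% of its speed; a pose out of reach is approached as far as the arm can. A call with a number of a shift or a turn outside -1 to 1 is refused whole. A call with a gripper value outside its range is refused whole. The fingers move at their own pace and stop on an object; "grip_force" is the grip in N (left out, the last holds). Time passes only in rows, so rows that do not move let the fingers close. It gives the time, the measured TCP pose, the force, the opening and the grip force at its end, in the units of the state.
- r.get_obs(): the state, without advancing time (a new reading comes with each control period).
- r.get_image(name): name is "side" or "top" or "wrist"; returns the picture (420x560x3 uint8, red, green, blue); there is no depth.
- r.camera_model(name): a dict with "K" (3x3 intrinsics, pixels), "rvec" (rotation vector, rad) and "tvec" (3), from world to camera coordinates, as OpenCV has them; the wrist camera has in their place "mount" (4x4, takes a point from camera to tool coordinates, whose origin is the TCP and whose axes are the flange's). Camera axes: x right, y down, z forward; pixel columns grow to the right and rows downward; lengths in m; the calibration is good to about 2 mm. A picture is of the moment at which its call begins: read the wrist's pose just before it. camera_model takes no time and is no camera call.
- r.close_job(): hands the job in; it is judged then, once.
Trained networks look in the newest picture that a camera, given by its name, has taken for a name from the list of things; names that differ only in an ending like _2 or _b are one class to them, and where a whole thing is asked for, a point or a joint stands for the part that bears it (a point fixed in the world has none). Each returns a list of dicts, best first, with "p" (0 to 1); they miss things now and then, are a little off and sometimes report something else, mostly with a low value. They report only what shows in the picture. A call takes as long as a camera call.
- r.recognise(camera, thing): "uv" ([column, row] in pixels, amid what is visible of it).
- r.masks_of(camera, thing): "pixels" (420x560 bool, what is visible of it) and "uv" ([column, row] in pixels, amid what is visible of it).
- r.mark_of(camera, thing): "uv" ([column, row] in pixels: a listed point, or the origin of a listed thing).
The state is a dict: "clock": time; "joint_pos": joint angles; "qvel": joint speeds; "joint_efforts": joint torques, N m; "position": TCP position; "tcp_rot": TCP orientation; "force": force on the tool from outside, world axes, zero at the start; "wrist_torque": the same for the moment, N m; "gripper_width": finger opening in m; "finger_force": force on a finger pad.
Only numpy, scipy, OpenCV 4.12 (cv2) and the standard library are available. Lean on these libraries where they do the work, as an engineer would, in place of code of your own. Each camera call takes 0.05 s, during which the arm holds its last target. There are 200 camera calls.

### The job

The copper link on the bench is the last part of this accessory kit: lay it flat in the empty narrow pocket of the sloped kit stand, fully down between the pocket's ribs. Then push the hinged clear cover down over the kit until its catch snaps and the cover is fully shut. Do not knock over or push away the breaker, the screwdriver or the tape roll standing by.

Things in the scene. Friction and masses are not known exactly. Their poses are not given: they have to be found in the camera images.
- copper_link: the loose plated copper link (flat bar) lying on the bench, 20 x 110 x 5 mm, 0.16 kg; origin at the centre of its underside, x across its 20 mm width, y along its 110 mm length, z up through its 5 mm thickness; both faces and both ends are alike
- link_pocket: white insert with the empty, narrow pocket (26 mm wide, 118 mm long, 7 mm deep), near, middle or far one of three; origin at the middle of the pocket's floor, where the link's underside comes to lie; x along the pocket, up the slope to the hinge, 30 degrees above level; y across it; z square to its floor. It carries the link's ends: for x from -24 to 24 mm a finger trough, 11 mm deeper, crosses it
- kit_stand: fixed stand, its sloping pan facing the middle of the bench; origin on the bench under the pan's middle, x level to the hinge side; pocket floors pass 72 mm above it. The pan is 154 mm along the slope by 224 mm wide, rim level with the rib tops. Its three white inserts lie 70 mm apart along y; the two with wide pockets each hold a black phase barrier (up to 8 mm above the floor).
- cover (a joint): angle of the cover about its hinge on the pan's upper edge: 0 = fully shut (parallel to the pan); it starts open at 1.75 to 2.05 rad; end stop at 2.1. A friction hinge (0.16 N m) keeps it where it is left. A spring ball in the pan's front snaps over a rib on the cover's front tongue: unseated the cover stops at about 0.05 rad, about 6 to 8 N at the front edge seats it
- cover_hinge (a point): middle of the cover's hinge line (which runs along the pocket's y axis); a fixed point of the stand, 80.5 mm up the slope from the middle of the pan and 9 mm above the pocket floors
- cover_edge (a point): middle of the cover's free edge, on its outer face, 168 mm from the hinge line; moves with the cover, a flat plate 165 mm from hinge to edge and 224 mm wide, black frame and clear window. Its outer face lies 14 mm outside the parallel plane through the hinge line
- breaker_a: bystander: grey moulded-case breaker, 74 x 166 x 230 mm, standing on the bench; origin at the centre of its underside
- screwdriver: bystander: blue-handled screwdriver, 26 x 182 x 26 mm, lying on the bench; origin at the centre of its underside, y along it
- tape_roll: bystander: roll of masking tape lying flat, 104 mm across, 25 mm high; origin at the centre of its underside
- link_middle (a point): the centre of the copper link's volume, 2.5 mm from either face

How it is judged:
By the outcome, as a careful person would: the job done as asked, in the order asked, and still so for the second after the job is handed in, with the robot touching nothing.
It also fails if it takes over 51 s, if anything falls off the work surface, if the arm or the gripper's body presses on something with over 40 N, if the wrist force passes 120 N, or if a joint passes its speed limit or range.

## Working session

There is one attempt and no reset: what is moved stays moved. The work goes in short steps, Python scripts to look and compute and a tool call to move; the robot and the scene stay as the last step left them, time stands still between calls to the robot, and variables do not carry over. Pictures are saved under pics/ and viewed, at most 10 in all, crops included, and the job is handed in when it is done.

Besides the shell and the picture viewer there is one more tool, called after "Call:" as name([rows], argument=value, ...), one row to a line, values as JSON. play_rows: Moves the arm, as the interface text tells. Shifts and turns lie within -1 to 1; 1 stands for 0.025 m of shift or 0.08 rad of turn. Its arguments: {"type":"object","properties":{"commands":{"type":"array"},"grip_force":{"type":"number"}},"required":["commands"]}

```bash
mkdir -p pics; ls; cat > h.py <<'E'
from cell import r
import numpy as np, cv2
from scipy.spatial.transform import Rotation as R
def P(cam,obs=None):
    m=r.camera_model(cam);K=np.array(m["K"])
    if "mount" in m:
        o=obs or r.get_obs();T=np.eye(4);T[:3,:3]=R.from_rotvec(o["tcp_rot"]).as_matrix();T[:3,3]=o["position"]
        E=np.linalg.inv(T@np.array(m["mount"]))
    else:
        E=np.eye(4);E[:3,:3]=R.from_rotvec(np.ravel(m["rvec"])).as_matrix();E[:3,3]=np.ravel(m["tvec"])
    return K@E[:3]
def tri(Ps,uvs):
    A=[]
    for p,(u,v) in zip(Ps,uvs): A+=[u*p[2]-p[0],v*p[2]-p[1]]
    X=np.linalg.svd(np.array(A))[2][-1];return X[:3]/X[3]
def onz(p,uv,z):
    u,v=uv;A=np.array([u*p[2]-p[0],v*p[2]-p[1]])
    return np.append(np.linalg.solve(A[:,:2],-A[:,2]*z-A[:,3]),z)
def proj(p,X):
    q=p@np.append(X,1);return q[:2]/q[2]
def save(cam,n):
    im=np.array(r.get_image(cam));cv2.imwrite("pics/"+n+".png",im[:,:,::-1]);return im
E
python3 - <<'E'
from h import *
np.set_printoptions(precision=4,suppress=True)
a=save("top","top0");b=save("side","side0")
cv2.imwrite("pics/a.png",np.vstack([a,b])[:,:,::-1][::1])
o=r.get_obs();print(o["clock"],o["position"],o["tcp_rot"])
for t in ["copper_link","link_middle","link_pocket","kit_stand","cover_hinge","cover_edge","breaker_a","screwdriver","tape_roll"]:
    d={}
    for c in ["top","side"]:
        l=r.mark_of(c,t); d[c]=l[0]["uv"] if l else None; print(t,c,[(np.round(x["uv"],1),round(x["p"],2)) for x in l[:2]])
    if all(x is not None for x in d.values()): print("   ",tri([P("top"),P("side")],[d["top"],d["side"]]))
print(r.get_obs()["clock"])
E
```

```text
pics
0.1 [ 0.1997 -0.5388  0.2445] [-3.0907 -0.554   0.    ]
copper_link top [(array([381. , 244.3]), 0.65)]
copper_link side [(array([338.4, 206.9]), 0.43)]
    [ 0.452  -0.2089  0.0056]
link_middle top [(array([384.3, 242.7]), 0.5)]
link_middle side [(array([339.3, 209.6]), 0.67)]
    [ 0.4554 -0.2213 -0.0107]
link_pocket top [(array([226.6, 232.3]), 0.91), (array([147.6, 242.1]), 0.37)]
link_pocket side []
kit_stand top []
kit_stand side [(array([264.8, 282.1]), 0.93)]
cover_hinge top [(array([205.8, 220.2]), 0.9)]
cover_hinge side [(array([237.7, 248.8]), 0.95)]
    [0.5146 0.2718 0.1168]
cover_edge top [(array([193.5, 218.4]), 0.9)]
cover_edge side [(array([263.9, 277.8]), 0.42)]
    [0.4869 0.3006 0.0806]
breaker_a top [(array([404.1, 203.1]), 0.93), (array([433.2, 254. ]), 0.37)]
breaker_a side [(array([311.5, 195.9]), 0.66), (array([264.7, 278.8]), 0.34)]
    [ 0.5744 -0.2814 -0.0161]
screwdriver top [(array([433.6, 252.1]), 0.65)]
screwdriver side [(array([359.8, 190.8]), 0.42)]
    [ 0.4287 -0.3547  0.0037]
tape_roll top [(array([151.8, 239.6]), 0.7)]
tape_roll side [(array([208. , 360.2]), 0.88)]
    [ 0.4716  0.4673 -0.0133]
1.0
```

View pics/top0.png

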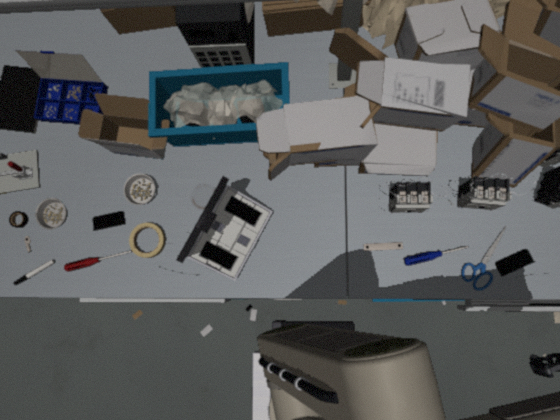

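View pics/side0.png

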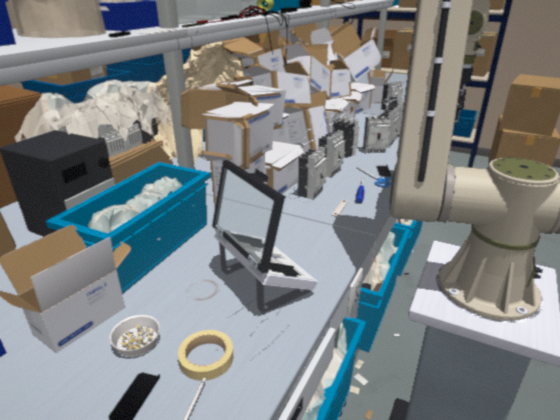

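```bash
python3 - <<'E'
from h import *
np.set_printoptions(precision=4,suppress=True)
print(r.camera_model("wrist"))
for c,t in [("top","copper_link"),("side","copper_link"),("top","link_pocket"),("top","breaker_a"),("top","cover")]:
    l=r.masks_of(c,t)
    for x in l[:1]:
        ys,xs=np.nonzero(x["pixels"]);rc=cv2.boxPoints(cv2.minAreaRect(np.c_[xs,ys].astype(np.float32)))
        print(c,t,x["p"],len(xs),rc.tolist(),"\n",np.array([onz(P(c),q,0.003 if "link"in t else .09) for q in rc])[:,:2].tolist())
# start pose to above link
E
```

```text
{'K': array([[378.2489,   0.    , 270.1294],
       [  0.    , 378.2489, 211.1431],
       [  0.    ,   0.    ,   1.    ]]), 'mount': array([[-0.0003, -0.9562, -0.2927,  0.0745],
       [ 1.    ,  0.    , -0.0011, -0.0002],
       [ 0.0011, -0.2927,  0.9562, -0.1296],
       [ 0.    ,  0.    ,  0.    ,  1.    ]])}
top copper_link 0.73 218 [[363.7433776855469, 244.15045166015625], [400.9115295410156, 241.67257690429688], [401.3318786621094, 247.97787475585938], [364.1637268066406, 250.45574951171875]] 
 [[0.45373273371459993, -0.16045028949011364], [0.46013156859030657, -0.2650866600887605], [0.44222269350549426, -0.26563987470012806], [0.4357358251249594, -0.1612049308090813]]
side copper_link 0.7 130 [[329.95123291015625, 213.56097412109375], [342.43902587890625, 197.95123291015625], [348.04876708984375, 202.43902587890625], [335.56097412109375, 218.04876708984375]] 
 [[0.4609569327118156, -0.16106082782687575], [0.46246411001665966, -0.27888435194038835], [0.4352506132355105, -0.2568029976867491], [0.4355516121752142, -0.14263459726795186]]
top link_pocket 0.64 1111 [[203.803253173
[... 343 characters left out ...]
[[388.1648864746094, 182.27610778808594], [441.5190124511719, 180.60877990722656], [442.4790344238281, 211.3287811279297], [389.1249084472656, 212.99610900878906]] 
 [[0.6145302247192834, -0.22116762516623514], [0.616686328424923, -0.36214552284656554], [0.5335079230227321, -0.36081178386863405], [0.5306534589724132, -0.22110671317241776]]
top cover 0.96 851 [[175.66981506347656, 259.5943298339844], [222.4150848388672, 175.45281982421875], [234.89622497558594, 182.38677978515625], [188.1509552001953, 266.5282897949219]] 
 [[0.40834745718984045, 0.35930533599493564], [0.641660541488681, 0.23349485139069892], [0.6213487297489004, 0.19801067430825173], [0.3893647813415767, 0.32388601398389555]]
```

Call:
play_rows([
  {"tx":1,"ty":-0.63},
  {"tx":1,"ty":-0.63},
  {"tx":1,"ty":-0.63},
  {"tx":1,"ty":-0.63},
  {"tx":1,"ty":-0.63},
  {"tx":1,"ty":-0.63},
  {"tx":1,"ty":-0.63},
  {"tx":1,"ty":-0.63},
  {"tx":1,"ty":-0.63},
  {"tx":1,"ty":-0.63},
  {"tx":1,"ty":-0.63},
  {"tx":1,"ty":-0.63},
  {"tx":0.9,"ty":-0.6},
  {"tx":0.9,"ty":-0.6,"az":-1},
  {"az":-1},
  {"az":-1},
  {"az":-1},
  {"az":-1},
  {"az":-1},
  {"az":-1},
])

```text
invalid input at $.commands[0]: expected keys tx, ty, tz, ax, ay, az, gripper
```

Call:
play_rows([
  {"az":-1},
  {"az":-1},
  {"az":-1},
  {"az":-1},
  {"az":-1},
  {"az":-1},
  {"az":-1},
  {"az":-1},
  {"az":-1},
  {"az":-1},
  {"az":-1},
  {"az":-1},
  {"az":-1},
  {"az":-1},
  {"az":-1},
  {"az":-1},
  {"az":-1},
  {"az":-1},
  {"az":-1},
  {"az":-1},
])

```text
invalid input at $.commands[0]: expected keys tx, ty, tz, ax, ay, az, gripper
```

Call:
play_rows([
  {"az":-1},
  {"az":-1},
  {"az":-1},
  {"az":-1},
  {"az":-1},
  {"az":-1},
  {"az":-1},
  {"az":-1},
  {"az":-1},
  {"az":-1},
  {"az":-1},
  {"az":-1},
  {"az":-1},
  {"az":-1},
  {"az":-1},
  {"az":-1},
  {"az":-1},
  {"az":-1},
  {"az":-1},
  {"az":-1},
])

```text
invalid input at $.commands[0]: expected keys tx, ty, tz, ax, ay, az, gripper
```

Call:
play_rows([
  {"az":-1},
  {"az":-1},
  {"az":-1},
  {"az":-1},
  {"az":-1},
  {"az":-1},
  {"az":-1},
  {"az":-1},
  {},
])

```text
invalid input at $.commands[0]: expected keys tx, ty, tz, ax, ay, az, gripper
```

```bash
python3 - <<'E'
from h import *
np.set_printoptions(precision=4,suppress=True)
o=r.get_obs();print(o["clock"],o["position"],R.from_rotvec(o["tcp_rot"]).as_matrix(),o["joint_pos"])
save("wrist","w1");p=P("wrist",o)
for t in ["copper_link","link_middle"]:
    print(t,[(x["uv"],x["p"],onz(p,x["uv"],0.0025)) for x in r.mark_of("wrist",t)[:2]])
x=r.masks_of("wrist","copper_link")[0];ys,xs=np.nonzero(x["pixels"]);rc=cv2.boxPoints(cv2.minAreaRect(np.c_[xs,ys].astype(np.float32)))
q=np.array([onz(p,c,.005) for c in rc]);print(x["p"],rc,q,q.mean(0))
E
```

```text
1.25 [ 0.1998 -0.5392  0.2453] [[ 0.9377  0.3474  0.    ]
 [ 0.3474 -0.9377 -0.0001]
 [ 0.      0.0001 -1.    ]] [-1.3556  0.3132  0.0461  1.3036  0.      1.4312]
copper_link []
link_middle []Traceback (most recent call last):
  File "<stdin>", line 7, in <module>
IndexError: list index out of range
```

View pics/w1.png

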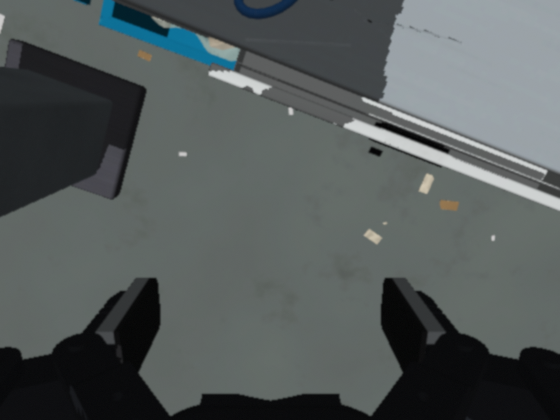

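Call:
play_rows([
  {"tx":1,"ty":-0.63,"tz":0,"ax":0,"ay":0,"az":0,"gripper":0},
  {"tx":1,"ty":-0.63,"tz":0,"ax":0,"ay":0,"az":0,"gripper":0},
  {"tx":1,"ty":-0.63,"tz":0,"ax":0,"ay":0,"az":0,"gripper":0},
  {"tx":1,"ty":-0.63,"tz":0,"ax":0,"ay":0,"az":0,"gripper":0},
  {"tx":1,"ty":-0.63,"tz":0,"ax":0,"ay":0,"az":0,"gripper":0},
  {"tx":1,"ty":-0.63,"tz":0,"ax":0,"ay":0,"az":0,"gripper":0},
  {"tx":1,"ty":-0.63,"tz":0,"ax":0,"ay":0,"az":0,"gripper":0},
  {"tx":1,"ty":-0.63,"tz":0,"ax":0,"ay":0,"az":0,"gripper":0},
  {"tx":1,"ty":-0.63,"tz":0,"ax":0,"ay":0,"az":0,"gripper":0},
  {"tx":1,"ty":-0.63,"tz":0,"ax":0,"ay":0,"az":0,"gripper":0},
  {"tx":1,"ty":-0.63,"tz":0,"ax":0,"ay":0,"az":0,"gripper":0},
  {"tx":1,"ty":-0.63,"tz":0,"ax":0,"ay":0,"az":0,"gripper":0},
  {"tx":0.9,"ty":-0.6,"tz":0,"ax":0,"ay":0,"az":0,"gripper":0},
  {"tx":0.9,"ty":-0.6,"tz":0,"ax":0,"ay":0,"az":-1,"gripper":0},
  {"tx":0,"ty":0,"tz":0,"ax":0,"ay":0,"az":-1,"gripper":0},
  {"tx":0,"ty":0,"tz":0,"ax":0,"ay":0,"az":-1,"gripper":0},
  {"tx":0,"ty":0,"tz":0,"ax":0,"ay":0,"az":-1,"gripper":0},
  {"tx":0,"ty":0,"tz":0,"ax":0,"ay":0,"az":-1,"gripper":0},
  {"tx":0,"ty":0,"tz":0,"ax":0,"ay":0,"az":-1,"gripper":0},
  {"tx":0,"ty":0,"tz":0,"ax":0,"ay":0,"az":-1,"gripper":0},
])

```text
clock: 3.45
position: [0.4472, -0.214, 0.2453]
tcp_rot: [2.816, 1.392, 0.0]
force: [-0.7, 0.3, -0.7]
gripper_width: 0.0849
finger_force: 0.0
```

Call:
play_rows([
  {"tx":0,"ty":0,"tz":0,"ax":0,"ay":0,"az":-1,"gripper":0},
  {"tx":0,"ty":0,"tz":0,"ax":0,"ay":0,"az":-1,"gripper":0},
  {"tx":0,"ty":0,"tz":0,"ax":0,"ay":0,"az":-1,"gripper":0},
  {"tx":0,"ty":0,"tz":0,"ax":0,"ay":0,"az":-1,"gripper":0},
  {"tx":0,"ty":0,"tz":0,"ax":0,"ay":0,"az":-1,"gripper":0},
  {"tx":0,"ty":0,"tz":0,"ax":0,"ay":0,"az":-1,"gripper":0},
  {"tx":0,"ty":0,"tz":0,"ax":0,"ay":0,"az":-1,"gripper":0},
  {"tx":0,"ty":0,"tz":0,"ax":0,"ay":0,"az":-1,"gripper":0},
  {"tx":0,"ty":0,"tz":0,"ax":0,"ay":0,"az":-1,"gripper":0},
  {"tx":0,"ty":0,"tz":0,"ax":0,"ay":0,"az":-1,"gripper":0},
  {"tx":0,"ty":0,"tz":0,"ax":0,"ay":0,"az":-1,"gripper":0},
  {"tx":0,"ty":0,"tz":0,"ax":0,"ay":0,"az":-1,"gripper":0},
  {"tx":0,"ty":0,"tz":0,"ax":0,"ay":0,"az":-1,"gripper":0},
  {"tx":0,"ty":0,"tz":0,"ax":0,"ay":0,"az":-1,"gripper":0},
  {"tx":0,"ty":0,"tz":0,"ax":0,"ay":0,"az":-1,"gripper":0},
  {"tx":0,"ty":0,"tz":0,"ax":0,"ay":0,"az":-1,"gripper":0},
  {"tx":0,"ty":0,"tz":0,"ax":0,"ay":0,"az":-1,"gripper":0},
  {"tx":0,"ty":0,"tz":0,"ax":0,"ay":0,"az":-1,"gripper":0},
  {"tx":0,"ty":0,"tz":0,"ax":0,"ay":0,"az":-1,"gripper":0},
  {"tx":0,"ty":0,"tz":0,"ax":0,"ay":0,"az":-1,"gripper":0},
])

```text
clock: 5.45
position: [0.4472, -0.214, 0.2454]
tcp_rot: [0.964, 2.99, -0.0]
force: [-0.6, 0.3, 0.1]
gripper_width: 0.086
finger_force: 0.0
```

Call:
play_rows([
  {"tx":0,"ty":0,"tz":0,"ax":0,"ay":0,"az":-1,"gripper":0},
  {"tx":0,"ty":0,"tz":0,"ax":0,"ay":0,"az":-1,"gripper":0},
  {"tx":0,"ty":0,"tz":0,"ax":0,"ay":0,"az":-1,"gripper":0},
  {"tx":0,"ty":0,"tz":0,"ax":0,"ay":0,"az":-1,"gripper":0},
  {"tx":0,"ty":0,"tz":0,"ax":0,"ay":0,"az":-1,"gripper":0},
  {"tx":0,"ty":0,"tz":0,"ax":0,"ay":0,"az":-1,"gripper":0},
  {"tx":0,"ty":0,"tz":0,"ax":0,"ay":0,"az":-1,"gripper":0},
  {"tx":0,"ty":0,"tz":0,"ax":0,"ay":0,"az":-1,"gripper":0},
  {"tx":0,"ty":0,"tz":0,"ax":0,"ay":0,"az":-1,"gripper":0},
  {"tx":0,"ty":0,"tz":0,"ax":0,"ay":0,"az":-1,"gripper":0},
  {"tx":0,"ty":0,"tz":0,"ax":0,"ay":0,"az":-1,"gripper":0},
  {"tx":0,"ty":0,"tz":0,"ax":0,"ay":0,"az":-1,"gripper":0},
  {"tx":0,"ty":0,"tz":0,"ax":0,"ay":0,"az":-1,"gripper":0},
  {"tx":0,"ty":0,"tz":0,"ax":0,"ay":0,"az":-1,"gripper":0},
  {"tx":0,"ty":0,"tz":0,"ax":0,"ay":0,"az":-1,"gripper":0},
  {"tx":0,"ty":0,"tz":0,"ax":0,"ay":0,"az":-1,"gripper":0},
  {"tx":0,"ty":0,"tz":0,"ax":0,"ay":0,"az":-1,"gripper":0},
  {"tx":0,"ty":0,"tz":0,"ax":0,"ay":0,"az":-1,"gripper":0},
  {"tx":0,"ty":0,"tz":0,"ax":0,"ay":0,"az":-1,"gripper":0},
  {"tx":0,"ty":0,"tz":0,"ax":0,"ay":0,"az":-1,"gripper":0},
])

```text
clock: 7.45
position: [0.4472, -0.214, 0.2454]
tcp_rot: [-1.474, 2.774, -0.0]
force: [0.7, 0.7, 0.5]
gripper_width: 0.085
finger_force: 0.0
```

Call:
play_rows([
  {"tx":0,"ty":0,"tz":0,"ax":0,"ay":0,"az":-1,"gripper":0},
  {"tx":0,"ty":0,"tz":0,"ax":0,"ay":0,"az":-1,"gripper":0},
  {"tx":0,"ty":0,"tz":0,"ax":0,"ay":0,"az":-1,"gripper":0},
  {"tx":0,"ty":0,"tz":0,"ax":0,"ay":0,"az":-1,"gripper":0},
  {"tx":0,"ty":0,"tz":0,"ax":0,"ay":0,"az":-1,"gripper":0},
  {"tx":0,"ty":0,"tz":0,"ax":0,"ay":0,"az":-1,"gripper":0},
  {"tx":0,"ty":0,"tz":0,"ax":0,"ay":0,"az":-1,"gripper":0},
  {"tx":0,"ty":0,"tz":0,"ax":0,"ay":0,"az":-1,"gripper":0},
  {"tx":0,"ty":0,"tz":0,"ax":0,"ay":0,"az":0,"gripper":0.3},
])

```text
clock: 8.35
position: [0.4472, -0.214, 0.2454]
tcp_rot: [2.268, -2.174, 0.0]
force: [-0.0, -0.3, 0.2]
gripper_width: 0.0735
finger_force: 0.0
```

```bash
python3 - <<'E'
from h import *
np.set_printoptions(precision=4,suppress=True)
o=r.get_obs();print(o["clock"],o["position"],R.from_rotvec(o["tcp_rot"]).as_matrix(),o["joint_pos"],o["gripper_width"])
save("wrist","w2");p=P("wrist",o)
for t in ["copper_link","link_middle"]:
    print(t,[(x["uv"],x["p"],onz(p,x["uv"],0.0025)) for x in r.mark_of("wrist",t)[:2]])
x=r.masks_of("wrist","copper_link")[0];ys,xs=np.nonzero(x["pixels"]);rc=cv2.boxPoints(cv2.minAreaRect(np.c_[xs,ys].astype(np.float32)))
q=np.array([onz(p,c,.005) for c in rc]);print(x["p"],rc,q,q.mean(0))
E
```

```text
8.35 [ 0.4472 -0.214   0.2454] [[ 0.0426 -0.9991  0.0001]
 [-0.9991 -0.0426 -0.0002]
 [ 0.0002 -0.0001 -1.    ]] [-0.6084  0.1596 -0.153   1.258  -0.0001 -2.2218] 0.07351594215370184
copper_link [([272.4, 176.3], 0.92, array([ 0.4444, -0.2109,  0.0025]))]
link_middle [([268.8, 176.5], 0.62, array([ 0.448 , -0.2106,  0.0025]))]
0.84 [[257.9069 119.0146]
 [279.9829 118.7202]
 [281.4261 226.9543]
 [259.35   227.2487]] [[ 0.4607 -0.2663  0.005 ]
 [ 0.4397 -0.2674  0.005 ]
 [ 0.4328 -0.1585  0.005 ]
 [ 0.4556 -0.1572  0.005 ]] [ 0.4472 -0.2124  0.005 ]
```

View pics/w2.png

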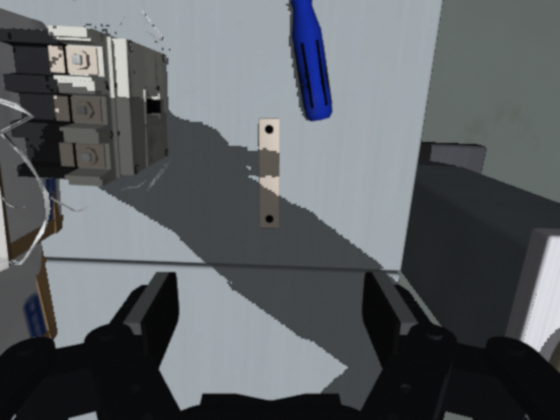

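Call:
play_rows([
  {"tx":-0.06,"ty":0,"tz":1,"ax":0,"ay":0,"az":-0.2,"gripper":0.55},
  {"tx":0,"ty":0,"tz":1,"ax":0,"ay":0,"az":0,"gripper":0.55},
  {"tx":0,"ty":0,"tz":1,"ax":0,"ay":0,"az":0,"gripper":0.55},
  {"tx":0,"ty":0,"tz":1,"ax":0,"ay":0,"az":0,"gripper":0.55},
  {"tx":0,"ty":0,"tz":1,"ax":0,"ay":0,"az":0,"gripper":0.55},
  {"tx":0,"ty":0,"tz":0.5,"ax":0,"ay":0,"az":0,"gripper":0.55},
  {"tx":0,"ty":0,"tz":0,"ax":0,"ay":0,"az":0,"gripper":0.55},
])

```text
clock: 9.25
position: [0.4457, -0.2116, 0.1059]
tcp_rot: [2.284, -2.156, -0.006]
force: [-0.3, -0.3, -0.4]
gripper_width: 0.0381
finger_force: 0.0
```

```bash
python3 - <<'E'
from h import *
np.set_printoptions(precision=4,suppress=True)
o=r.get_obs();print(o["clock"],o["position"],R.from_rotvec(o["tcp_rot"]).as_matrix()[:,0],o["gripper_width"])
save("wrist","w3");p=P("wrist",o)
print([(x["uv"],x["p"],onz(p,x["uv"],0.0025)) for x in r.mark_of("wrist","link_middle")[:2]])
x=r.masks_of("wrist","copper_link")[0];ys,xs=np.nonzero(x["pixels"]);rc=cv2.boxPoints(cv2.minAreaRect(np.c_[xs,ys].astype(np.float32)))
q=np.array([onz(p,c,.005) for c in rc]);print(x["p"],rc,q,q.mean(0))
E
```

```text
9.25 [ 0.4457 -0.2116  0.1059] [ 0.0575 -0.9983 -0.0025] 0.038129972397948506
[([264.8, 215.2], 0.97, array([ 0.4486, -0.2114,  0.0025]))]
0.68 [[249.3986 291.7465]
 [251.0322 126.7528]
 [283.2468 127.0718]
 [281.6132 292.0655]] [[ 0.4562 -0.1569  0.005 ]
 [ 0.4598 -0.267   0.005 ]
 [ 0.4406 -0.2679  0.005 ]
 [ 0.4342 -0.1579  0.005 ]] [ 0.4477 -0.2124  0.005 ]
```

Call:
play_rows([
  {"tx":0.02,"ty":-0.08,"tz":1,"ax":0,"ay":0,"az":0,"gripper":0.55},
  {"tx":0,"ty":0,"tz":1,"ax":0,"ay":0,"az":0,"gripper":0.55},
  {"tx":0,"ty":0,"tz":0.9,"ax":0,"ay":0,"az":0,"gripper":0.55},
  {"tx":0,"ty":0,"tz":0.5,"ax":0,"ay":0,"az":0,"gripper":0.55},
  {"tx":0,"ty":0,"tz":0.28,"ax":0,"ay":0,"az":0,"gripper":0.55},
  {"tx":0,"ty":0,"tz":0,"ax":0,"ay":0,"az":0,"gripper":0.7},
], grip_force=60)

```text
clock: 10.0
position: [0.4493, -0.2131, 0.0159]
tcp_rot: [2.285, -2.156, 0.0]
force: [0.1, 0.2, 0.5]
gripper_width: 0.0262
finger_force: 0.0
```

Call:
play_rows([
  {"tx":0,"ty":0,"tz":0,"ax":0,"ay":0,"az":0,"gripper":1},
  {"tx":0,"ty":0,"tz":0,"ax":0,"ay":0,"az":0,"gripper":1},
  {"tx":0,"ty":0,"tz":0,"ax":0,"ay":0,"az":0,"gripper":1},
  {"tx":0,"ty":0,"tz":0,"ax":0,"ay":0,"az":0,"gripper":1},
])

```text
clock: 10.4
position: [0.4499, -0.2134, 0.0167]
tcp_rot: [-2.285, 2.155, -0.003]
force: [-0.4, 0.5, 4.3]
gripper_width: 0.0167
finger_force: 59.7
```

Call:
play_rows([
  {"tx":0,"ty":0,"tz":-0.3,"ax":0,"ay":0,"az":0,"gripper":1},
  {"tx":0,"ty":0,"tz":-1,"ax":0,"ay":0,"az":0,"gripper":1},
  {"tx":0,"ty":0,"tz":-1,"ax":0,"ay":0,"az":0,"gripper":1},
  {"tx":0,"ty":0,"tz":-1,"ax":0,"ay":0,"az":0,"gripper":1},
])

```text
clock: 10.8
position: [0.4487, -0.2126, 0.0992]
tcp_rot: [2.285, -2.156, -0.001]
force: [0.1, 0.1, -1.4]
gripper_width: 0.0171
finger_force: 58.9
```

```bash
python3 - <<'E'
from h import *
o=r.get_obs();print(o["clock"],o["position"],o["force"],o["gripper_width"],o["finger_force"])
a=save("wrist","w4");s=np.array(r.get_image("side"))[100:260,260:420]
cv2.imwrite("pics/w4c.png",np.hstack([a,cv2.resize(s,None,fx=1.4,fy=420/160,interpolation=2)])[:,:,::-1])
E
```

```text
10.8 [ 0.44870526 -0.21260879  0.09921177] [ 0.10767079  0.09299065 -1.39692737] 0.017122674974201883 58.8586090458557
```

View pics/w4c.png

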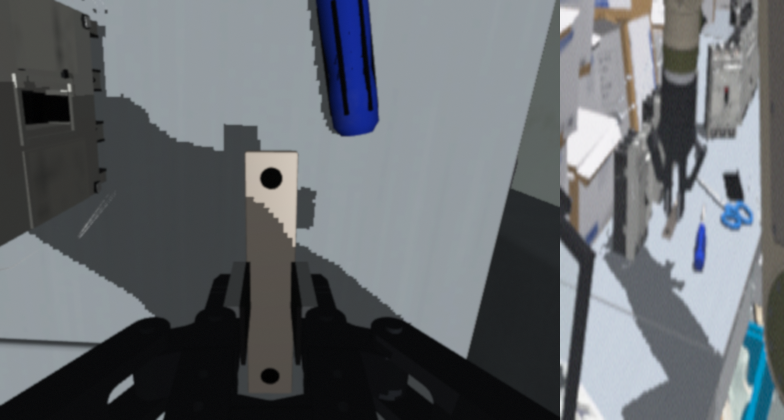

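```bash
python3 - <<'E'
from h import *
np.set_printoptions(precision=4,suppress=True)
M=np.array(r.camera_model("wrist")["mount"]);K=np.array(r.camera_model("wrist")["K"])
x=r.masks_of("wrist","copper_link")
im=cv2.imread("pics/w4.png");g=cv2.cvtColor(im,6)
if x:
    ys,xs=np.nonzero(x[0]["pixels"]);print(x[0]["p"],xs.min(),xs.max(),ys.min(),ys.max())
    for row in (160,200,240,385,390): 
        c=xs[ys==row]; print(row,c.min() if len(c) else 0,c.max() if len(c) else 0)
# hole centres
hs=[]
for (cx,cy) in [(271,178),(270,376)]:
    w=g[cy-14:cy+15,cx-14:cx+15]; th=w<55; n,l,st,ce=cv2.connectedComponentsWithStats(th.astype(np.uint8)); k=l[14,14]; print(st[k],ce[k]+[cx-14,cy-14]); hs.append(ce[k]+[cx-14,cy-14])
def q(uv,z): # intersection with tool plane z
    d=M[:3,:3]@np.linalg.inv(K)@np.append(uv,1);return M[:3,3]+d*(z-M[2,3])/d[2]
for z in (.008,.010,.012,.014,.016):
    print(z,[q(u,z)[:2] for u in hs], "ends",q((271,151.5),z)[:2],q((270,393.5),z)[:2],"far w",q((298,152),z)[1]-q((246,152),z)[1],"near w",q((293.5,393),z)[1]-q((248,393),z)[1])
E
```

```text
0.76 245 298 151 394
160 245 297
200 246 296
240 246 295
385 248 291
390 248 291
[  4   4  21  21 326] [270.7485 177.862 ]
[  4   6  20  17 253] [269.6245 375.585 ]
0.008 [array([0.0451, 0.0004]), array([-0.0433, -0.0001])] ends [0.0548 0.0005] [-0.0529  0.0001] far w 0.018876304507561344 near w 0.020296510734725805
0.01 [array([0.0447, 0.0004]), array([-0.045 , -0.0001])] ends [0.0545 0.0005] [-0.0548  0.0001] far w 0.019150724072901096 near w 0.020591576945991154
0.012 [array([0.0442, 0.0004]), array([-0.0467, -0.0001])] ends [0.0543 0.0005] [-0.0566  0.0001] far w 0.019425143638240855 near w 0.020886643157256503
0.014 [array([0.0438, 0.0004]), array([-0.0484, -0.0001])] ends [0.054  0.0005] [-0.0585  0.0001] far w 0.019699563203580607 near w 0.021181709368521845
0.016 [array([0.0434, 0.0004]), array([-0.0501, -0.0001])] ends [0.0537 0.0005] [-0.0603  0.0001] far w 0.019973982768920363 near w 0.021476775579787197
```

Call:
play_rows([
  {"tx":-0.5,"ty":-0.12,"tz":-0.6,"ax":0,"ay":0,"az":0,"gripper":1},
  {"tx":-1,"ty":-0.24,"tz":-0.6,"ax":0,"ay":0,"az":0,"gripper":1},
  {"tx":-1,"ty":-0.24,"tz":-0.6,"ax":0,"ay":0,"az":0,"gripper":1},
  {"tx":-1,"ty":-0.24,"tz":-0.6,"ax":0,"ay":0,"az":0,"gripper":1},
  {"tx":-1,"ty":-0.24,"tz":-0.6,"ax":0,"ay":0,"az":0,"gripper":1},
  {"tx":-1,"ty":-0.24,"tz":-0.44,"ax":0,"ay":0,"az":0,"gripper":1},
  {"tx":-1,"ty":-0.24,"tz":0,"ax":0,"ay":0,"az":0,"gripper":1},
  {"tx":-1,"ty":-0.24,"tz":0,"ax":0,"ay":0,"az":0,"gripper":1},
  {"tx":-1,"ty":-0.24,"tz":0,"ax":0,"ay":0,"az":0,"gripper":1},
  {"tx":-1,"ty":-0.24,"tz":0,"ax":0,"ay":0,"az":0,"gripper":1},
  {"tx":-1,"ty":-0.24,"tz":0,"ax":0,"ay":0,"az":0,"gripper":1},
  {"tx":-1,"ty":-0.24,"tz":0,"ax":0,"ay":0,"az":0,"gripper":1},
  {"tx":-1,"ty":-0.24,"tz":0,"ax":0,"ay":0,"az":0,"gripper":1},
  {"tx":-0.9,"ty":-0.28,"tz":0,"ax":0,"ay":0,"az":0,"gripper":1},
  {"tx":0,"ty":0,"tz":0,"ax":0,"ay":0,"az":0.96,"gripper":1},
  {"tx":0,"ty":0,"tz":0,"ax":0,"ay":0,"az":0.96,"gripper":1},
  {"tx":0,"ty":0,"tz":0,"ax":0,"ay":0,"az":0.96,"gripper":1},
  {"tx":0,"ty":0,"tz":0,"ax":0,"ay":0,"az":0.96,"gripper":1},
  {"tx":0,"ty":0,"tz":0,"ax":0,"ay":0,"az":0.96,"gripper":1},
  {"tx":0,"ty":0,"tz":0,"ax":0,"ay":0,"az":0.96,"gripper":1},
])

```text
clock: 12.95
position: [0.5104, 0.1263, 0.1823]
tcp_rot: [1.727, -2.621, -0.002]
force: [0.3, -0.1, -2.1]
gripper_width: 0.0166
finger_force: 58.9
```

Call:
play_rows([
  {"tx":0,"ty":0,"tz":0,"ax":0,"ay":0,"az":0.96,"gripper":1},
  {"tx":0,"ty":0,"tz":0,"ax":0,"ay":-0.935,"az":0,"gripper":1},
  {"tx":0,"ty":0,"tz":0,"ax":0,"ay":-0.935,"az":0,"gripper":1},
  {"tx":0,"ty":0,"tz":0,"ax":0,"ay":-0.935,"az":0,"gripper":1},
  {"tx":0,"ty":0,"tz":0,"ax":0,"ay":-0.935,"az":0,"gripper":1},
  {"tx":0,"ty":0,"tz":0,"ax":0,"ay":-0.935,"az":0,"gripper":1},
  {"tx":0,"ty":0,"tz":0,"ax":0,"ay":-0.935,"az":0,"gripper":1},
  {"tx":0,"ty":0,"tz":0,"ax":0,"ay":-0.935,"az":0,"gripper":1},
  {"tx":0,"ty":0,"tz":0,"ax":0,"ay":0,"az":0,"gripper":1},
])

```text
clock: 13.85
position: [0.5091, 0.1254, 0.1815]
tcp_rot: [-1.383, 2.287, 0.375]
force: [-0.5, 0.5, -2.3]
gripper_width: 0.0164
finger_force: 58.9
```

```bash
cat > look.py <<'E'
from h import *
import json
np.set_printoptions(precision=4,suppress=True)
def look(n):
    o=r.get_obs();print(o["clock"],o["position"],R.from_rotvec(o["tcp_rot"]).as_matrix().tolist(),o["joint_pos"],o["force"])
    save("wrist",n);p=P("wrist",o);d={"P":p.tolist()}
    for t in ["link_pocket","cover_hinge","cover_edge"]:
        l=r.mark_of("wrist",t)[:2];print(t,[(x["uv"],x["p"]) for x in l]);d[t]=list(map(float,l[0]["uv"])) if l else None
    l=r.masks_of("wrist","link_pocket")
    if l:
        ys,xs=np.nonzero(l[0]["pixels"]);print("mask",l[0]["p"],cv2.boxPoints(cv2.minAreaRect(np.c_[xs,ys].astype(np.float32))).tolist())
        np.save("pics/"+n+".npy",l[0]["pixels"])
    json.dump(d,open(n+".json","w"))
    return d
E
python3 -c "
from look import *
look('w5')"
```

```text
13.85 [0.5091 0.1254 0.1815] [[-0.4038162148035341, -0.8861867393522539, 0.2271685005848453], [-0.7672398635490837, 0.46330338023482914, 0.4435008113230065], [-0.49827247209025083, 0.004800089499386151, -0.8670072102917417]] [-0.1846  0.083  -0.507   0.8185  0.498  -1.231 ] [-0.5339  0.4856 -2.259 ]
link_pocket [([364.9, 207.5], 0.73)]
cover_hinge [([358.7, 316.5], 0.69)]
cover_edge []
mask 0.81 [[303.6061706542969, 298.42669677734375], [317.5976257324219, 100.54731750488281], [427.4021911621094, 108.311279296875], [413.4107360839844, 306.190673828125]]
```

View pics/w5.png

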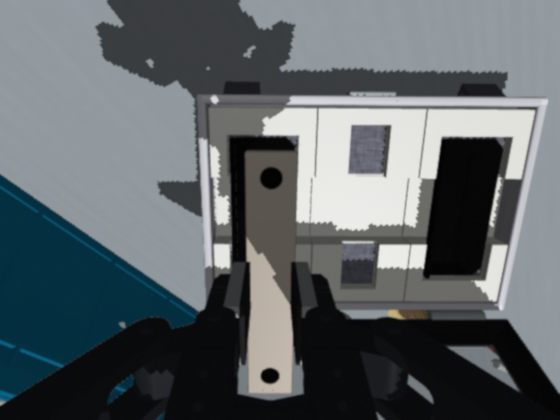

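```bash
python3 - <<'E'
from look import *
d=json.load(open("w5.json"));p=np.array(d["P"])
for z in (.066,.072,.078): print("pocket mark",z,onz(p,d["link_pocket"],z))
for z in (.117,.12,): print("hinge mark",z,onz(p,d["cover_hinge"],z))
print("top",onz(P("top"),(226.6,232.3),.072), "hinge tri w/ top,side,wrist",tri([P("top"),P("side"),p],[(205.8,220.2),(237.7,248.8),d["cover_hinge"]]),"pocket tri",tri([P("top"),p],[(226.6,232.3),d["link_pocket"]]))
# pan corner fit: c(3), yaw ; slope 30 fixed
from scipy.optimize import least_squares
cor=[(202,97),(545,100),(505,308)]   # low-left(img), low-right, high-right
def pts(v,L=154,W=224,z=.007):
    a=v[3];h=np.array([np.cos(a),np.sin(a),0]);s=h*.866+[0,0,.5];n=-h*.5+np.array([0,0,.866]);y=np.cross(n,s);c=v[:3]
    return c,s,y,n
def model(v):
    c,s,y,n=pts(v);L,W=.077,.112
    return [c-s*L+y*W*sg+n*.007 for sg in (-1,1)],[c+s*L+y*W*sg+n*.007 for sg in (-1,1)]
v0=[.4845,.214,.072,np.radians(62.5)]
lo,hi=model(v0);print([proj(p,X) for X in lo+hi])
sg=0 if proj(p,lo[0])[0]<proj(p,lo[1])[0] else 1
def f(v):
    lo,hi=model(v);return np.concatenate([proj(p,lo[sg])-cor[0],proj(p,lo[1-sg])-cor[1],proj(p,hi[1-sg])-cor[2]])
s=least_squares(f,v0);print(s.x[:3],np.degrees(s.x[3]),s.fun)
c,sl,y,n=pts(s.x)
print("pred pocket floor corners",[proj(p,c+a*.059*sl+b*.013*y) for a in(-1,1) for b in (-1,1)])
print("rib-top corners",[proj(p,c+a*.059*sl+b*.013*y+n*.007) for a in(-1,1) for b in (-1,1)])
print("hinge pred",c+.0805*sl+.009*n)
im=cv2.imread("pics/w5.png");cv2.imwrite("pics/w5z.png",cv2.resize(im[90:325,290:560],None,fx=2.5,fy=2.5,interpolation=2))
E
```

```text
pocket mark 0.066 [0.4802 0.2216 0.066 ]
pocket mark 0.072 [0.4792 0.215  0.072 ]
pocket mark 0.078 [0.4783 0.2084 0.078 ]
hinge mark 0.117 [0.5131 0.2817 0.117 ]
hinge mark 0.12 [0.5117 0.2759 0.12  ]
top [0.4841 0.2228 0.072 ] hinge tri w/ top,side,wrist [0.5131 0.2729 0.1195] pocket tri [0.4831 0.2247 0.0634]
[array([190.9367,  96.9366]), array([543.2032,  95.165 ]), array([204.3567, 310.6002]), array([501.3913, 308.669 ])]
[0.4812 0.2199 0.0687] 61.94673059973773 [ 0.0821  0.9458  1.3889 -0.7924 -1.7387 -0.1911]
pred pocket floor corners [array([350.8807, 126.0692]), array([388.9972, 126.182 ]), array([340.8452, 282.6037]), array([374.494 , 282.5686])]
rib-top corners [array([353.1351, 126.8634]), array([392.2675, 126.9784]), array([342.5924, 286.9843]), array([377.0303, 286.9444])]
hinge pred [0.5119 0.2775 0.1167]
```

View pics/w5z.png

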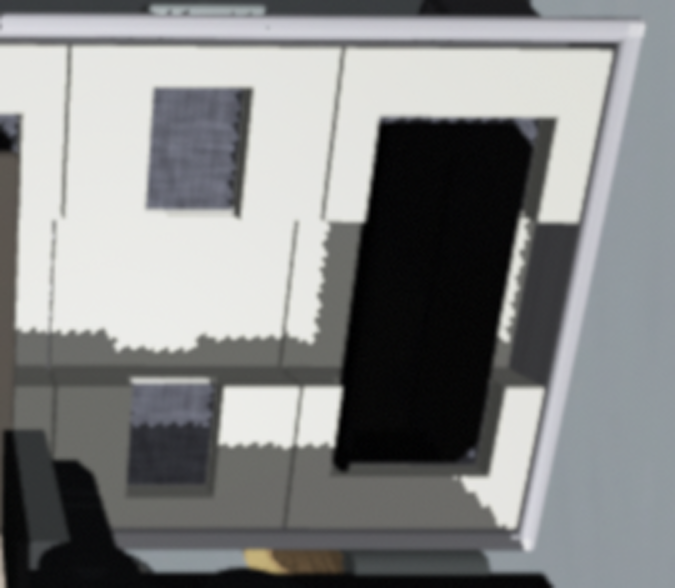

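```bash
python3 - <<'E'
from look import *
from scipy.optimize import least_squares
d=json.load(open("w5.json"));p=np.array(d["P"]);o=r.get_obs();T=R.from_rotvec(o["tcp_rot"]).as_matrix()
c0=[(203,96),(546,99),(505,309),(351.2,125.2),(390.8,125.2),(340.8,288),(374.8,288)]
L=[(-.077,1,.112),(-.077,-1,.112),(.077,-1,.112),(-.059,1,.013),(-.059,-1,.013),(.059,1,.013),(.059,-1,.013)]
def fr(v):
    R_=R.from_euler("z",v[3]).as_matrix()@R.from_euler("y",-v[4]).as_matrix()  # cols s,y,n
    return R_
def f(v,sg=1):
    Q=fr(v);X=[v[:3]+Q@[a,sg*b*w,.007] for a,b,w in L]
    return np.concatenate([proj(p,x)-u for x,u in zip(X,c0)])
v0=[.4815,.2199,.069,1.085,np.pi/6]
for sg in (1,-1):
  for fix in (0,1):
    g=(lambda v:f(np.append(v,np.pi/6),sg)) if fix else (lambda v:f(v,sg))
    s=least_squares(g,v0[:4] if fix else v0,loss="soft_l1");v=np.append(s.x,np.pi/6) if fix else s.x
    print(sg,fix,v[:3],np.degrees(v[3:]),s.cost,np.round(s.fun,1))
    if s.cost<60:
        Q=fr(v);print(" pocket in tool",T.T@(v[:3]-o["position"]),"hinge",v[:3]+Q@[.0805,0,.009]);
        Tg=np.c_[-Q[:,0],-Q[:,1] if sg>5 else np.cross(-Q[:,2],-Q[:,0]),-Q[:,2]]
        print(" turn tool rotvec/.08",R.from_matrix(T.T@Tg).as_rotvec()/.08)
E
```

```text
1 0 [0.4653 0.2386 0.0546] [62.3713 49.8871] 1055.0836944537928 [ 332.2    5.9 -304.7    3.8 -263.6   -1.1   54.9    0.4  -19.     0.5
   69.    -5.6    0.    -5.4]
1 1 [0.5098 0.3313 0.0505] [271.6164  30.    ] 914.6613973699181 [ 91.2 208.7 -60.4 152.2   0.9 -70.2  16.2 158.6  -0.6 152.2  -0.   -1.1
  -4.2  -9.6]
-1 0 [0.4816 0.2179 0.0699] [61.6957 31.1639] 4.417143141602238 [-2.7 -0.2 -0.8 -0.6 -1.1  0.5  0.7  0.2  0.4  0.5  0.7 -0.2  1.5 -0.1]
 pocket in tool [-0.0011  0.0688  0.1326] hinge [0.512  0.2744 0.1193]
 turn tool rotvec/.08 [ 0.0965 -0.2667  0.1689]
-1 1 [0.4819 0.2176 0.0702] [61.7351 30.    ] 6.194226827158381 [-3.9  0.1  0.6 -0.4 -2.5 -0.2  0.5  0.7  0.4  0.9 -0.  -0.5  0.7 -0.5]
 pocket in tool [-0.0012  0.0684  0.1323] hinge [0.5128 0.275  0.1182]
 turn tool rotvec/.08 [ 0.0905 -0.0128  0.1624]
```

Call:
play_rows([
  {"tx":-0.02,"ty":0.9,"tz":0.2,"ax":0.09,"ay":0,"az":0.1,"gripper":1},
  {"tx":-0.02,"ty":0.9,"tz":0.7,"ax":0,"ay":0,"az":0,"gripper":1},
  {"tx":0,"ty":0.9,"tz":1,"ax":0,"ay":0,"az":0,"gripper":1},
  {"tx":0,"ty":0.02,"tz":1,"ax":0,"ay":0,"az":0,"gripper":1},
  {"tx":0,"ty":0,"tz":0,"ax":0,"ay":0,"az":0,"gripper":1},
  {"tx":0,"ty":0,"tz":0,"ax":0,"ay":0,"az":0,"gripper":1},
])

```text
clock: 14.7
position: [0.4689, 0.1913, 0.1221]
tcp_rot: [-1.376, 2.287, 0.366]
force: [0.5, -0.6, -1.1]
gripper_width: 0.0162
finger_force: 59.2
```

```bash
python3 - <<'E'
from look import *
o=r.get_obs();T=R.from_rotvec(o["tcp_rot"]).as_matrix()
print(o["clock"],o["position"],o["force"],o["joint_pos"])
print(T.T@(np.array([.4819,.2176,.0702])-o["position"]))
save("wrist","w6");p=P("wrist",o)
Q=R.from_euler("z",61.735,degrees=True).as_matrix()@R.from_euler("y",-30,degrees=True).as_matrix()
for a,b in [(-.059,.013),(-.059,-.013),(.059,.013),(.059,-.013),(-.024,.013),(-.024,-.013)]: print((a,b),proj(p,np.array([.4819,.2176,.0702])+Q@[a,b,.007]))
print("want z axis",-Q[:,2],T[:,2],"x",-Q[:,0],T[:,0])
E
```

```text
14.7 [0.4689 0.1913 0.1221] [ 0.5317 -0.6438 -1.132 ] [-0.0368  0.06   -0.708   0.5546  0.4653 -1.061 ]
[0.0006 0.001  0.0596]
(-0.059, 0.013) [299.9487 127.4999]
(-0.059, -0.013) [244.7939 127.2431]
(0.059, 0.013) [294.1393 341.6796]
(0.059, -0.013) [247.9102 341.5428]
(-0.024, 0.013) [298.0043 199.1867]
(-0.024, -0.013) [245.837  198.9735]
want z axis [ 0.2368  0.4404 -0.866 ] [ 0.2359  0.4403 -0.8663] x [-0.4101 -0.7628 -0.5   ] [-0.4053 -0.7656 -0.4995]
```

View pics/w6.png

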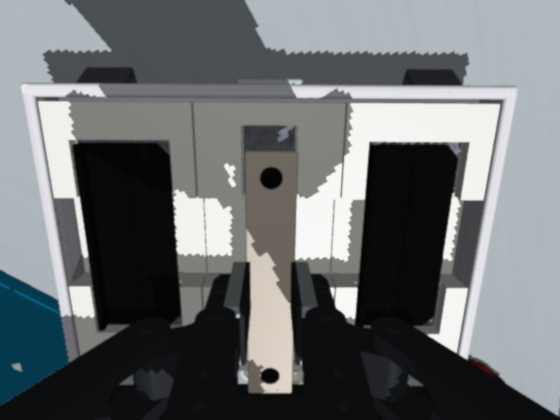

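Call:
play_rows([
  {"tx":0.04,"ty":-0.03,"tz":0.8,"ax":0,"ay":0,"az":0,"gripper":1},
  {"tx":0,"ty":0,"tz":0.4,"ax":0,"ay":0,"az":0,"gripper":1},
  {"tx":0,"ty":0,"tz":0.2,"ax":0,"ay":0,"az":0,"gripper":1},
  {"tx":0,"ty":0,"tz":0.1,"ax":0,"ay":0,"az":0,"gripper":1},
  {"tx":0,"ty":0,"tz":0,"ax":0,"ay":0,"az":0,"gripper":1},
])

```text
clock: 15.25
position: [0.4786, 0.2059, 0.0894]
tcp_rot: [-1.373, 2.287, 0.365]
force: [0.1, 0.5, -2.8]
gripper_width: 0.0164
finger_force: 59.1
```

```bash
python3 - <<'E'
from look import *
o=r.get_obs();T=R.from_rotvec(o["tcp_rot"]).as_matrix()
print(o["clock"],o["position"],o["force"],T.T@(np.array([.4819,.2176,.0702])-o["position"]))
save("wrist","w7")
E
```

```text
15.25 [0.4786 0.2059 0.0894] [ 0.148   0.5316 -2.8306] [-0.0006  0.0026  0.0225]
```

View pics/w7.png

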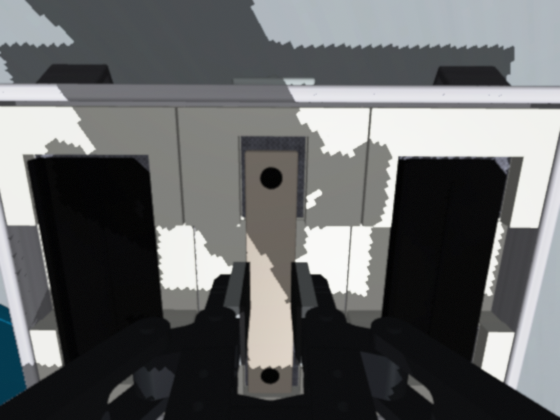

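Call:
play_rows([
  {"tx":0,"ty":0.02,"tz":0.12,"ax":0,"ay":0,"az":0,"gripper":1},
  {"tx":0,"ty":0,"tz":0,"ax":0,"ay":0,"az":0,"gripper":1},
])

```text
clock: 15.5
position: [0.4791, 0.2074, 0.0873]
tcp_rot: [-1.373, 2.286, 0.363]
force: [-2.2, -2.8, 3.8]
gripper_width: 0.0169
finger_force: 60.4
```

Call:
play_rows([
  {"tx":0,"ty":0,"tz":0.1,"ax":0,"ay":0,"az":0,"gripper":1},
  {"tx":0,"ty":0,"tz":0,"ax":0,"ay":0,"az":0,"gripper":1},
])

```text
clock: 15.7
position: [0.4793, 0.2076, 0.087]
tcp_rot: [-1.371, 2.287, 0.362]
force: [-20.0, -20.2, 32.8]
gripper_width: 0.0166
finger_force: 66.5
```

Call:
play_rows([
  {"tx":0,"ty":0,"tz":-0.1,"ax":0,"ay":0,"az":0,"gripper":1},
  {"tx":0,"ty":0,"tz":0,"ax":0,"ay":0,"az":0,"gripper":0.65},
  {"tx":0,"ty":0,"tz":0,"ax":0,"ay":0,"az":0,"gripper":0.6},
  {"tx":0,"ty":0,"tz":0,"ax":0,"ay":0,"az":0,"gripper":0.6},
])

```text
clock: 16.1
position: [0.4785, 0.2079, 0.0863]
tcp_rot: [-1.374, 2.287, 0.365]
force: [-0.0, 0.3, 0.1]
gripper_width: 0.0341
finger_force: 0.0
```

Call:
play_rows([
  {"tx":0,"ty":0,"tz":-0.5,"ax":0,"ay":0,"az":0,"gripper":0.6},
  {"tx":0,"ty":0,"tz":-1,"ax":0,"ay":0,"az":0,"gripper":0.6},
  {"tx":0,"ty":0,"tz":-1,"ax":0,"ay":0,"az":0,"gripper":0.6},
  {"tx":0,"ty":0,"tz":-0.6,"ax":0,"ay":0,"az":0,"gripper":0.6},
  {"tx":0,"ty":0,"tz":0,"ax":0,"ay":0,"az":0,"gripper":0.6},
])

```text
clock: 16.6
position: [0.4612, 0.1732, 0.1551]
tcp_rot: [-1.372, 2.285, 0.362]
force: [0.2, -0.1, 0.5]
gripper_width: 0.0341
finger_force: 0.0
```

```bash
python3 - <<'E'
from look import *
d=look("w8")
p=np.array(d["P"])
l=r.masks_of("wrist","copper_link")
if l:
    ys,xs=np.nonzero(l[0]["pixels"]);print("link",l[0]["p"],cv2.boxPoints(cv2.minAreaRect(np.c_[xs,ys].astype(np.float32))).tolist())
print([(x["uv"],x["p"]) for x in r.mark_of("wrist","link_middle")])
E
```

```text
16.6 [0.4612 0.1732 0.1551] [[-0.40526918279328844, -0.8821026597550998, 0.24010786561676473], [-0.7645107995398357, 0.47102827800418107, 0.44006317581385607], [-0.5012784923224027, -0.005221012678975567, -0.8652702549848714]] [-0.0839  0.001  -0.673   0.667   0.4765 -1.1096] [ 0.2142 -0.0927  0.5057]
link_pocket []
cover_hinge [([274.3, 339.3], 0.65)]
cover_edge []
mask 0.87 [[211.0, 101.0], [335.0, 101.0], [335.0, 321.0], [211.0, 321.0]]
link 0.63 [[256.0, 128.0], [290.0, 128.0], [290.0, 301.0], [256.0, 301.0]]
[([270.7, 220.5], 0.84)]
```

View pics/w8.png

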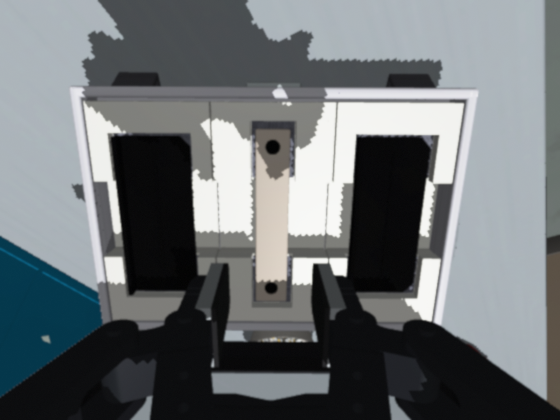

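```bash
cat > cov.py <<'E'
from look import *
from scipy.optimize import minimize_scalar
Q=R.from_euler("z",61.8,degrees=True).as_matrix()@R.from_euler("y",-30,degrees=True).as_matrix()
s,y,n=Q.T;H=np.array([.513,.274,.1193])
def edge(th): return H+.168*(-s*np.cos(th)+n*np.sin(th))+.014*(n*np.cos(th)+s*np.sin(th))
def fit(cam,uv):
    p=P(cam);g=lambda t:np.linalg.norm(proj(p,edge(t))-uv);t=min(np.linspace(-.05,2.15,100),key=g);return round(t,3),round(g(t),1)
def meas():
    for c in("top","side"):
        r.get_image(c)
        for x in r.mark_of(c,"cover_edge")[:2]: print(c,x["uv"],round(x["p"],2),fit(c,x["uv"]))
def tip_sn(o=None): # tcp in (s,y,n) relative to hinge
    o=o or r.get_obs();return Q.T@(np.array(o["position"])-H)
E
python3 - <<'E'
from cov import *
print(fit("top",(193.5,218.4)));meas();print("tcp s,y,n",tip_sn(),r.get_obs()["clock"])
m=r.masks_of("side","cover")
if m:
    ys,xs=np.nonzero(m[0]["pixels"]);cs=cv2.approxPolyDP(cv2.convexHull(np.c_[xs,ys].astype(np.int32)),4,True)[:,0];print("side cover hull",m[0]["p"],cs.tolist())
p=P("side")
for t in (1.75,1.85,1.95,2.05): print(t,edge(t),[proj(p,edge(t)+b*y) for b in(-.112,.112)])
E
```

```text
(np.float64(1.883), np.float64(3.1))
top [196.4, 216.2] 0.67 (np.float64(1.861), np.float64(0.6))
side [246.2, 178.4] 0.88 (np.float64(1.839), np.float64(1.9))
tcp s,y,n [-0.0814 -0.0004  0.086 ] 17.15
side cover hull 0.9 [[223, 160], [258, 169], [284, 196], [266, 272], [251, 265], [212, 224]]
1.75 [0.4924 0.2356 0.2822] [array([227.0519, 159.5969]), array([284.12 , 196.518])]
1.85 [0.5002 0.2501 0.2857] [array([220.3964, 159.7145]), array([276.8272, 197.1383])]
1.95 [0.5081 0.2649 0.2876] [array([213.5476, 160.5646]), array([269.2347, 198.6241])]
2.05 [0.5161 0.2798 0.2878] [array([206.5854, 162.1587]), array([261.4304, 200.9879])]
```

Call:
play_rows([
  {"tx":0,"ty":0,"tz":-1,"ax":0,"ay":0,"az":0,"gripper":1},
  {"tx":0,"ty":0,"tz":-1,"ax":0,"ay":0,"az":0,"gripper":1},
  {"tx":0,"ty":0,"tz":-1,"ax":0,"ay":0,"az":0,"gripper":1},
  {"tx":0,"ty":0,"tz":-1,"ax":0,"ay":0,"az":0,"gripper":1},
  {"tx":0,"ty":0,"tz":-0.8,"ax":0,"ay":0,"az":0,"gripper":1},
  {"tx":-0.4,"ty":0,"tz":0,"ax":0,"ay":0,"az":0,"gripper":1},
  {"tx":-1,"ty":0,"tz":0,"ax":0,"ay":0,"az":0,"gripper":1},
  {"tx":0,"ty":0,"tz":0,"ax":0,"ay":0,"az":0,"gripper":1},
])

```text
clock: 18.0
position: [0.4473, 0.1488, 0.2762]
tcp_rot: [-1.375, 2.283, 0.363]
force: [-0.2, 0.6, -1.1]
gripper_width: -0.0005
finger_force: 0.0
```

```bash
python3 - <<'E'
from cov import *
o=r.get_obs();print(tip_sn(o),o["joint_pos"],o["force"],o["clock"],R.from_matrix(R.from_rotvec(o["tcp_rot"]).as_matrix().T@np.c_[-s,y,-n]).as_rotvec()/.08)
E
```

```text
[-0.044  -0.0012  0.2066] [-0.1526 -0.1163 -0.4622  1.0313  0.4917 -1.1884] [-0.1858  0.5599 -1.0534] 18.0 [-0.0333  0.024   0.0827]
```

Call:
play_rows([
  {"tx":-1,"ty":0,"tz":0,"ax":0,"ay":0,"az":0,"gripper":1},
  {"tx":-1,"ty":0,"tz":0,"ax":0,"ay":0,"az":0,"gripper":1},
  {"tx":-1,"ty":0,"tz":0,"ax":0,"ay":0,"az":0,"gripper":1},
  {"tx":-1,"ty":0,"tz":0,"ax":0,"ay":0,"az":0,"gripper":1},
  {"tx":-1,"ty":0,"tz":0,"ax":0,"ay":0,"az":0,"gripper":1},
  {"tx":-0.9,"ty":0,"tz":0,"ax":0,"ay":0,"az":0,"gripper":1},
  {"tx":0,"ty":0,"tz":1,"ax":0,"ay":0,"az":0,"gripper":1},
  {"tx":0,"ty":0,"tz":1,"ax":0,"ay":0,"az":0,"gripper":1},
  {"tx":0,"ty":0,"tz":0,"ax":0,"ay":0,"az":0,"gripper":1},
])

```text
clock: 18.9
position: [0.5154, 0.283, 0.3005]
tcp_rot: [-1.378, 2.293, 0.37]
force: [-0.6, 0.4, -0.0]
gripper_width: 0.0001
finger_force: 0.0
```

```bash
python3 - <<'E'
from cov import *
o=r.get_obs();print(tip_sn(o),o["joint_pos"],o["force"],o["clock"]);meas()
E
```

```text
[0.0985 0.0021 0.1523] [ 0.1678  0.0318 -0.2724  0.9342  0.4058 -0.8454] [-0.5883  0.3934 -0.02  ] 18.9
side [243.5, 175.1] 0.98 (np.float64(1.883), np.float64(1.9))
```

Call:
play_rows([
  {"tx":0.65,"ty":0,"tz":-0.14,"ax":0,"ay":0,"az":0,"gripper":1},
  {"tx":0.65,"ty":0,"tz":-0.14,"ax":0,"ay":0,"az":0,"gripper":1},
  {"tx":0.73,"ty":0,"tz":-0.18,"ax":0,"ay":0,"az":0,"gripper":1},
  {"tx":0.73,"ty":0,"tz":-0.18,"ax":0,"ay":0,"az":0,"gripper":1},
  {"tx":0.62,"ty":0,"tz":-0.01,"ax":0,"ay":0,"az":0,"gripper":1},
  {"tx":0.62,"ty":0,"tz":-0.01,"ax":0,"ay":0,"az":0,"gripper":1},
  {"tx":0.61,"ty":0,"tz":0.11,"ax":0,"ay":0,"az":0,"gripper":1},
  {"tx":0.61,"ty":0,"tz":0.11,"ax":0,"ay":0,"az":0,"gripper":1},
  {"tx":0,"ty":0,"tz":0,"ax":0,"ay":0,"az":0,"gripper":1},
])

```text
clock: 20.0
position: [0.4602, 0.1763, 0.2477]
tcp_rot: [-1.371, 2.292, 0.367]
force: [0.0, -0.0, -0.5]
gripper_width: -0.0003
finger_force: 0.0
```

```bash
python3 - <<'E'
from cov import *
o=r.get_obs();print(tip_sn(o),o["joint_pos"],o["force"],o["clock"]);meas()
E
```

```text
[-0.032   0.0004  0.1667] [-0.0754 -0.077  -0.5003  0.9196  0.4734 -1.0987] [ 0.0226 -0.0128 -0.4856] 20.0
top [232.5, 239.7] 0.78 (np.float64(1.239), np.float64(3.6))
side [281.7, 186.2] 0.89 (np.float64(1.239), np.float64(0.8))
```

Call:
play_rows([
  {"tx":0.57,"ty":0,"tz":0.28,"ax":0,"ay":0,"az":0,"gripper":1},
  {"tx":0.57,"ty":0,"tz":0.28,"ax":0,"ay":0,"az":0,"gripper":1},
  {"tx":0.52,"ty":0,"tz":0.34,"ax":0,"ay":0,"az":0,"gripper":1},
  {"tx":0.52,"ty":0,"tz":0.34,"ax":0,"ay":0,"az":0,"gripper":1},
  {"tx":0.44,"ty":0,"tz":0.44,"ax":0,"ay":0,"az":0,"gripper":1},
  {"tx":0.44,"ty":0,"tz":0.44,"ax":0,"ay":0,"az":0,"gripper":1},
  {"tx":0.35,"ty":0,"tz":0.52,"ax":0,"ay":0,"az":0,"gripper":1},
  {"tx":0.35,"ty":0,"tz":0.52,"ax":0,"ay":0,"az":0,"gripper":1},
  {"tx":0.24,"ty":0,"tz":0.58,"ax":0,"ay":0,"az":0,"gripper":1},
  {"tx":0.24,"ty":0,"tz":0.58,"ax":0,"ay":0,"az":0,"gripper":1},
  {"tx":0,"ty":0,"tz":0,"ax":0,"ay":0,"az":0,"gripper":1},
])

```text
clock: 21.3
position: [0.4431, 0.1446, 0.1012]
tcp_rot: [-1.375, 2.289, 0.368]
force: [-0.1, 0.3, -0.1]
gripper_width: 0.0002
finger_force: 0.0
```

```bash
python3 - <<'E'
from cov import *
o=r.get_obs();print(tip_sn(o),o["joint_pos"],o["force"],o["clock"]);meas()
E
```

```text
[-0.1364  0.0005  0.0579] [-0.1649  0.0475 -0.7793  0.5636  0.4928 -1.2009] [-0.0956  0.3253 -0.1385] 21.3
top [254.7, 250.2] 0.93 (np.float64(0.661), np.float64(2.6))
side [295.8, 242.1] 0.82 (np.float64(0.172), np.float64(1.8))
```

Call:
play_rows([
  {"tx":0.1,"ty":0,"tz":0.4,"ax":0,"ay":0,"az":0,"gripper":1},
  {"tx":0.1,"ty":0,"tz":0.3,"ax":0,"ay":0,"az":0,"gripper":1},
  {"tx":0.1,"ty":0,"tz":0.2,"ax":0,"ay":0,"az":0,"gripper":1},
  {"tx":0,"ty":0,"tz":0,"ax":0,"ay":0,"az":0,"gripper":1},
])

```text
clock: 21.9
position: [0.4464, 0.1484, 0.0794]
tcp_rot: [-1.374, 2.288, 0.366]
force: [-0.1, -0.0, 1.0]
gripper_width: -0.0004
finger_force: 0.0
```

Call:
play_rows([
  {"tx":0,"ty":0,"tz":0.08,"ax":0,"ay":0,"az":0,"gripper":1},
  {"tx":0,"ty":0,"tz":0,"ax":0,"ay":0,"az":0,"gripper":1},
])

```text
clock: 22.1
position: [0.447, 0.1492, 0.0781]
tcp_rot: [-1.374, 2.288, 0.365]
force: [0.1, -0.1, 0.4]
gripper_width: -0.0001
finger_force: 0.0
```

```bash
python3 - <<'E'
from cov import *
o=r.get_obs();print(tip_sn(o),np.dot(o["force"],n),o["clock"]);meas()
E
```

```text
[-0.1429 -0.0008  0.0349] 0.3764720586562547 22.1
top [255.6, 249.1] 0.72 (np.float64(0.639), np.float64(1.3))
top [239.3, 234.5] 0.65 (np.float64(1.172), np.float64(4.2))
```

Call:
play_rows([
  {"tx":0,"ty":0,"tz":0.08,"ax":0,"ay":0,"az":0,"gripper":1},
  {"tx":0,"ty":0,"tz":0,"ax":0,"ay":0,"az":0,"gripper":1},
])

```text
clock: 22.5
position: [0.4477, 0.1502, 0.0763]
tcp_rot: [-1.374, 2.287, 0.365]
force: [0.0, -0.6, 0.5]
gripper_width: 0.0001
finger_force: 0.0
```

Call:
play_rows([
  {"tx":0,"ty":0,"tz":0.06,"ax":0,"ay":0,"az":0,"gripper":1},
  {"tx":0,"ty":0,"tz":0,"ax":0,"ay":0,"az":0,"gripper":1},
])

```text
clock: 22.7
position: [0.4479, 0.1509, 0.0749]
tcp_rot: [-1.374, 2.287, 0.365]
force: [0.1, 0.0, -1.0]
gripper_width: 0.0003
finger_force: 0.0
```

Call:
play_rows([
  {"tx":0,"ty":0,"tz":0.06,"ax":0,"ay":0,"az":0,"gripper":1},
  {"tx":0,"ty":0,"tz":0,"ax":0,"ay":0,"az":0,"gripper":1},
])

```text
clock: 22.9
position: [0.4482, 0.1516, 0.0735]
tcp_rot: [-1.374, 2.287, 0.366]
force: [-0.5, 0.1, -0.9]
gripper_width: 0.0001
finger_force: 0.0
```

Call:
play_rows([
  {"tx":0,"ty":0,"tz":0.04,"ax":0,"ay":0,"az":0,"gripper":1},
  {"tx":0,"ty":0,"tz":0,"ax":0,"ay":0,"az":0,"gripper":1},
])

```text
clock: 23.1
position: [0.4484, 0.1518, 0.0732]
tcp_rot: [-1.373, 2.288, 0.365]
force: [-4.7, -4.6, 7.2]
gripper_width: -0.0
finger_force: 4.7
```

```bash
python3 - <<'E'
from cov import *
o=r.get_obs();print(tip_sn(o),np.dot(o["force"],n),o["clock"]);meas()
p=P("side")
m=r.masks_of("side","cover")
if m:
    ys,xs=np.nonzero(m[0]["pixels"]);print(m[0]["p"],cv2.approxPolyDP(cv2.convexHull(np.c_[xs,ys].astype(np.int32)),3,True)[:,0].tolist())
for t in (0,.05,.1,.2): print(t,[proj(p,edge(t)+b*y) for b in(-.112,0,.112)])
E
```

```text
[-0.1427 -0.0008  0.0292] 9.394164246892446 23.1
top [252.5, 250.6] 0.66 (np.float64(0.728), np.float64(4.0))
side [295.8, 255.7] 0.8 (np.float64(-0.028), np.float64(2.6))
0.9 [[321, 279], [267, 273], [219, 224], [270, 234], [321, 274]]
0 [array([269.2482, 233.2172]), array([294.1609, 252.9223]), array([323.2564, 275.9361])]
0.05 [array([270.2694, 230.3612]), array([295.3108, 249.8839]), array([324.5659, 272.6916])]
0.1 [array([271.1709, 227.4867]), array([296.339 , 246.8299]), array([325.7524, 269.4359])]
0.2 [array([272.6053, 221.7022]), array([298.0195, 240.6961]), array([327.7454, 262.9124])]
```

Call:
play_rows([
  {"tx":0,"ty":0,"tz":0.04,"ax":0,"ay":0,"az":0,"gripper":1},
  {"tx":0,"ty":0,"tz":0,"ax":0,"ay":0,"az":0,"gripper":1},
])

```text
clock: 23.55
position: [0.4486, 0.1519, 0.073]
tcp_rot: [-1.373, 2.288, 0.365]
force: [-11.2, -10.4, 19.0]
gripper_width: -0.0002
finger_force: 11.9
```

Call:
play_rows([
  {"tx":0,"ty":0,"tz":-0.4,"ax":0,"ay":0,"az":0,"gripper":1},
  {"tx":0,"ty":0,"tz":-1,"ax":0,"ay":0,"az":0,"gripper":1},
  {"tx":0,"ty":0,"tz":-1,"ax":0,"ay":0,"az":0,"gripper":1},
  {"tx":0,"ty":0,"tz":-1,"ax":0,"ay":0,"az":0,"gripper":1},
  {"tx":0,"ty":0,"tz":-1,"ax":0,"ay":0,"az":0,"gripper":1},
  {"tx":0,"ty":0,"tz":0,"ax":0,"ay":0,"az":0,"gripper":1},
])

```text
clock: 24.15
position: [0.4244, 0.1027, 0.1698]
tcp_rot: [-1.372, 2.285, 0.36]
force: [1.1, 0.1, -0.5]
gripper_width: -0.0
finger_force: 0.0
```

```bash
python3 - <<'E'
from cov import *
o=r.get_obs();print(tip_sn(o),o["force"],o["clock"]);meas()
p=P("wrist",o);r.get_image("wrist");print([(x["uv"],x["p"]) for x in r.mark_of("wrist","cover_edge")])
for t in (0,.03,.05,.1): print(t,proj(p,edge(t)))
m=r.masks_of("side","cover")
ys,xs=np.nonzero(m[0]["pixels"]);print(m[0]["p"],cv2.approxPolyDP(cv2.convexHull(np.c_[xs,ys].astype(np.int32)),3,True)[:,0].tolist())
for t in ["breaker_a","screwdriver","tape_roll"]:
    print(t,[(c,r.mark_of(c,t)[:1]) for c in("top","side")])
E
```

```text
[-0.1418 -0.0029  0.1402] [ 1.0793  0.0811 -0.4808] 24.15
top [256.2, 248.6] 0.98 (np.float64(0.617), np.float64(0.6))
side [291.6, 254.3] 0.85 (np.float64(-0.028), np.float64(1.9))
[([269.3, 168.9], 0.93)]
0 [275.0641 168.3518]
0.03 [275.1171 170.4728]
0.05 [275.1525 172.0528]
0.1 [275.2411 176.6114]
0.86 [[320, 280], [267, 273], [218, 227], [219, 223], [269, 233], [321, 275]]
breaker_a [('top', [{'uv': [402.1, 202.7], 'p': 0.56}]), ('side', [{'uv': [310.4, 195.1], 'p': 0.8}])]
screwdriver [('top', [{'uv': [434.9, 253.1], 'p': 0.67}]), ('side', [{'uv': [359.6, 194.3], 'p': 0.52}])]
tape_roll [('top', []), ('side', [{'uv': [205.7, 358.9], 'p': 0.86}])]
```

```bash
python3 -c "
from cell import r
print(r.close_job())"
```

```text
the job is handed in; nothing more can be done
None
```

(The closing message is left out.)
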